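# Stow a shutter's captive screw and draw its shield

## Robot

A 6-joint arm with a two-finger parallel gripper is mounted at the origin on a cart in front of the work surface, level with it; the furniture and walls round the work are solid. World frame = base frame: x ahead of the robot, y to its left, z up, the work surface at z = 0. Lengths are in mm, angles in rad, forces in N, time in s.
With the tool pointing down it reaches from about 400 to 825 mm from the base axis. Payload 7 kg.
Tool frame: the origin (TCP) lies at the very end of the fingers, on their centre line; the grasp point (between the pads) lies 19 mm behind it; z points along the fingers, y is the direction in which the jaws open and shut (so a half turn about z gives the same grasp; the last joint's range is limited). The gripper opens to 88 mm and grips with 3 to 60 N. Pads are 19 mm wide; open, the fingers measure 130 mm over their backs; the gripper's body (78 mm by 193 mm) begins 47 mm behind the grasp point.
Start: joints at [1.464, 0.359, 0.012, 0, -1.224, -0.288], TCP at [259.627, 623.048, 226.561] pointing down, gripper open.
Joint ranges: [-3.07, 3.07], [-1.43, 2.12], [-1.02, 1.25], [-3.03, 1.67], [-3.05, -0], [-3.03, 3.03]. Speed limits (rad/s): [2.39, 2.39, 3.01, 3.14, 3.14, 3.14].

## Interface

Orientations are given as a unit quaternion [x, y, z, w].
In Python, from plant import bot gives the robot as it stands. Calls block until the motion is done:
- bot.move_ptp(position, orientation): joint-space move of the TCP to a pose.
- bot.line_to(position, velocity=150, ori=None): straight line of the TCP; ori=None keeps the orientation; velocity is the mean speed in mm/s.
- bot.move_joints(angles): joint-space move.
- bot.move_gripper(opening, force=None): finger opening in mm; force is the grip in N (None keeps the last); returns when the fingers have stopped.
- bot.pause(seconds).
- bot.solve_ik(position, orientation): joint angles nearest the present ones, or None.
- bot.read_state(): the state.
- bot.camera(name): name is "scene" or "top" or "wrist"; returns the picture (480x640x3 uint8, red, green, blue); there is no depth.
- bot.get_calibration(name): a dict with "fx", "fy", "cx", "cy" (pixels), "view" (4x4, takes a point from world to camera coordinates); the wrist camera has in their place "T_tool_cam" (4x4, takes a point from camera to tool coordinates, whose origin is the TCP and whose axes are the flange's). Camera axes: x right, y up, looking along -z (the intrinsics and any distortion apply to the point x, -y, -z); pixel columns grow to the right and rows downward; lengths in mm; the calibration is good to about 2 mm. The wrist camera is an equidistant fisheye: a pixel r from the principal point sees the ray r / f radians off the axis. A picture is of the moment at which its call begins: read the wrist's pose just before it. get_calibration takes no time and is no camera call.
A pose or a line that the arm cannot do raises bot.Unreachable and nothing moves.
- bot.close_job(): hands the job in, once; it reports no verdict.
The state is a dict: "t": time; "joint_pos": joint angles; "qvel": joint speeds; "tau": joint torques, N m; "tcp_pos": TCP position; "eef_rot": TCP orientation; "contact_force": force on the tool from outside, world axes, zero at the start; "moment": the same for the moment, N m; "width": finger opening in mm.
Only numpy, scipy, OpenCV 4.12 (cv2) and the standard library are available. Lean on these libraries where they do the work, as an engineer would, in place of code of your own. Each camera call takes 0.05 s, during which the arm holds its last target.

## Task

On the small grey shutter housing, take the captive screw out of action: pull its flat head straight up against the spring until you feel the thread bush stop it, keep it up without straining that bush (less than 10 N beyond the spring), and screw it anticlockwise (seen from above) all the way to its end stop, so that the thread holds it up. Then draw the shield plate by its fin fully out of the housing's slot towards the front, and let go; leave the other things on the bench alone.

Things in the scene. Friction and masses are not known exactly. Their poses are not given: they have to be found in the camera images.
- housing: fixed grey painted box, 120 (x) x 100 (y) x 60 mm (z), on the bench; origin under its centre, z up. Its front, with the slot and the shield's fin, faces its own -x. The captive screw stands upright in the middle of its top (x = y = 0)
- screw_head (a point): centre of the captive screw's steel head: a flat bar 28 mm long (point x), 12 mm thick (point y, grip here), 22 mm tall; at rest its underside is 10 mm and its top 32 mm above the housing's top. Its axes turn with the head. The head is the only bar on top of the housing
- screw_lift (a joint): how far the screw is pulled up (m), 0 at rest; a spring pulls it back: 5 N at rest plus 0.3 N per mm (and 0.8 N weight). Pulled straight up at its starting turn it meets the thread bush's stop at a lift that differs from unit to unit, 8 to 20 mm, and must be felt. The thread's entry is open from that stop to 2 mm below it. Its nose locks the shield below 8 mm of lift
- screw_turn (a joint): turn (rad), positive anticlockwise from above, 0 when the bar lies along the housing's x. Starts at -0.25 to 0.1; blocked at about 0.3 if not pulled up far enough. The thread begins at 0.45 and rises 3 mm per rad, with 2 mm play up and down, to the hard end stop at 2.4; home from 2.15 on. Stiff (up to 0.3 N m) and self-locking: past 0.8 the screw stays up when released, so a second grip can be taken
- bush (a joint): how far the thread bush is pulled up out of its seat (m), 0 seated. It yields 1 mm per 10 N of upward pull beyond the screw's own spring and weight; more than 1 mm (10 N too much) damages it
- shield_fin (a point): grip point on the shield plate's upright fin, 60 mm above the bench and 14 mm below the fin's top; the fin is 28 mm long (point x), 10 mm thick (point y, grip here), stands 98 mm in front (-x) of the housing's centre when shut, free from 36 mm to 74 mm above the bench. Axes parallel to the housing's
- shield (a joint): how far the shield is drawn out along the housing's -x (m): 0 shut, 0.045 fully out at its stop; stays where it is left (1.5 N friction). Locked within about 2 mm while the screw is down
- vial_mid (a point): middle of a clear sample vial with a black cap, 28 mm across, 62 mm tall, left of the housing; bystander
- crucible_mid (a point): middle of a white crucible, 36 mm across, 30 mm tall, right of the housing; bystander
- beaker_mid (a point): middle of a clear beaker, 53 mm across, 66 mm tall, left and in front; bystander
Things that resemble listed ones, but are neither listed nor needed, are in the scene too. Several things have the shape of the housing; the one meant has the colours described above.

How it is judged:
By the outcome, as a careful person would: the job done as asked, in the order asked, and still so for the second after the job is handed in, with the robot touching nothing.
It also fails if it takes over 72 s, if anything falls off the work surface, if the arm or the gripper's body presses on something with over 40 N, if the wrist force passes 120 N, or if a joint passes its speed limit or range.

## Working session

There is one attempt and no reset: what is moved stays moved. The work goes in short steps, each a Python script; the robot and the scene stay as the last script left them, time stands still between calls to the robot, and variables do not carry over. Pictures are saved under pics/ and viewed, and the job is handed in when it is done.

```bash
ls; mkdir -p pics; python3 - <<'E'
from plant import bot
import cv2
s=bot.read_state();print(s)
for n in ["scene","top","wrist"]:
    cv2.imwrite(f"pics/{n}0.png",bot.camera(n)[:,:,::-1]);print(n,bot.get_calibration(n))
E
```

```text
pics
{'t': 0.0, 'joint_pos': array([ 1.46408765e+00,  3.59380603e-01,  1.10382241e-02, -3.50568496e-04,
       -1.22410838e+00, -2.88112330e-01]), 'qvel': array([-0.001094  ,  0.00209996,  0.00060999,  0.00032148,  0.0007132 ,
       -0.000659  ]), 'tau': array([-1.04899147e-03, -5.82726359e+01,  2.93049645e+01,  6.99740946e+00,
        6.91365130e-03, -1.60767645e-04]), 'tcp_pos': array([259.46133684, 622.59414485, 225.61770324]), 'eef_rot': array([ 9.80565687e-01, -1.96189252e-01, -8.92016151e-05,  8.38741671e-04]), 'contact_force': array([-0.03957877,  0.92493988, -0.08195092]), 'moment': array([ 0.00379458,  0.00950313, -0.03093112]), 'width': 87.88625273249268}
scene {'fx': 502.6470586868688, 'fy': 502.6470586868688, 'cx': 328.5360897294273, 'cy': 241.93249959179872, 'view': array([[ 7.66472587e-01, -6.42274151e-01, -1.92050791e-03,
        -5.14334636e+02],
       [ 4.74039823e-01,  5.63683678e-01,  6.76422174e-01,
        -1.75695542e+02],
       [-4.33365918e-01, -5.19369451e-01,  7.36511612e-01,
        -8.46601055e+02],
       [ 0.00000000e+00,  0.00000000e+00,  0.00000000e
[... 253 characters left out ...]
01, -1.02061274e-02,  1.98315057e-01,
        -4.88192687e+02],
       [-1.98386323e-01, -6.51161465e-03,  9.80102273e-01,
        -1.06988233e+03],
       [ 0.00000000e+00,  0.00000000e+00,  0.00000000e+00,
         1.00000000e+00]])}
wrist {'fx': 371.64829954431775, 'fy': 371.64829954431775, 'cx': 322.2379965243515, 'cy': 238.0402128341113, 'T_tool_cam': array([[-4.05493583e-04,  9.64095463e-01,  2.65555595e-01,
         7.11384793e+01],
       [ 9.99999253e-01,  8.46211499e-05,  1.21974614e-03,
         4.82761543e-01],
       [ 1.15348010e-03,  2.65555891e-01, -9.64094777e-01,
        -1.57302135e+02],
       [ 0.00000000e+00,  0.00000000e+00,  0.00000000e+00,
         1.00000000e+00]])}
```

View pics/scene0.png

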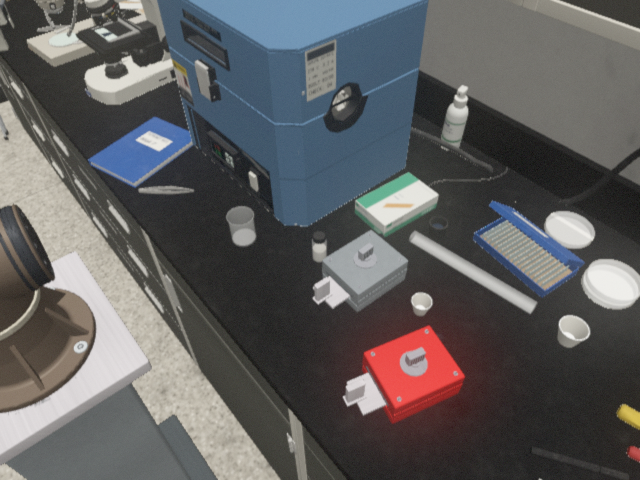

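View pics/top0.png

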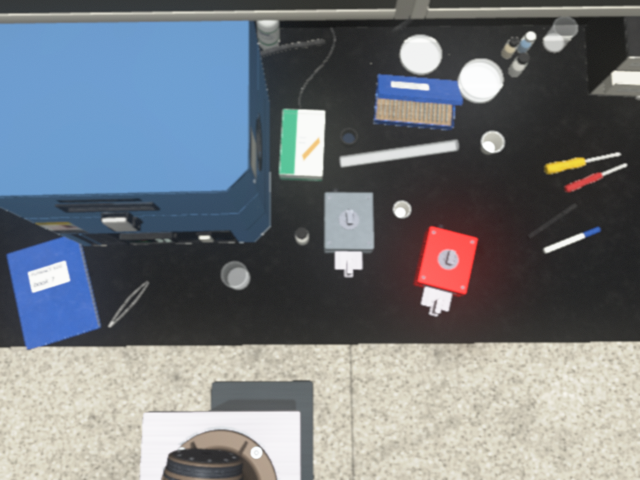

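View pics/wrist0.png

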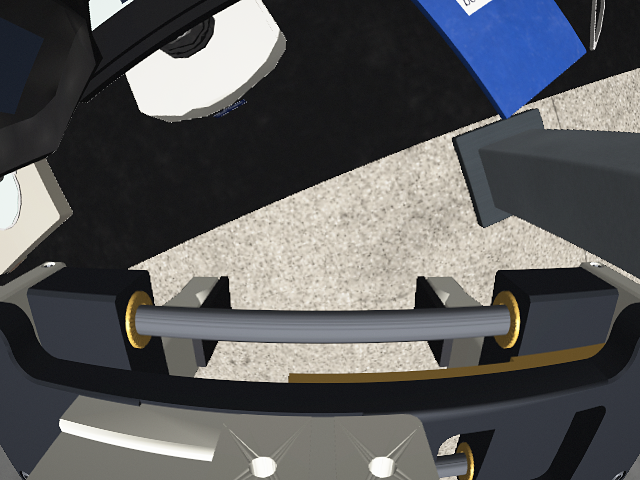

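```bash
cat > h.py <<'E'
import numpy as np,cv2
from plant import bot
from scipy.spatial.transform import Rotation as R
def ray(cam,u,v,st=None):
    c=bot.get_calibration(cam)
    if cam!='wrist':
        V=c['view'];d=np.array([(u-c['cx'])/c['fx'],-(v-c['cy'])/c['fy'],-1.]);return -V[:3,:3].T@V[:3,3],V[:3,:3].T@d
    r=np.array([u-c['cx'],v-c['cy']])/c['fx'];t=np.linalg.norm(r);k=np.sin(t)/t if t>1e-9 else 1
    d=np.array([r[0]*k,-r[1]*k,-np.cos(t)]);T=c['T_tool_cam'];Q=R.from_quat(st['eef_rot']).as_matrix()
    return Q@T[:3,3]+st['tcp_pos'],Q@T[:3,:3]@d
def onz(cam,u,v,z,st=None):
    o,d=ray(cam,u,v,st);return o+d*(z-o[2])/d[2]
def down(yaw): # tool y axis (jaw) at yaw+90deg; tool x along yaw
    return (R.from_euler('z',yaw)*R.from_euler('x',np.pi)).as_quat()
E
python3 - <<'E'
from h import *
a=cv2.imread('pics/top0.png')
cv2.imwrite('pics/topz.png',cv2.resize(a[180:300,260:420],None,fx=5,fy=5,interpolation=2))
for n,u,v,z in [('tl',325,193,60),('tr',373,193,60),('bl',325,250,60),('br',374,250,60),('fin',349,262,74),('head',349,219,90),('vial',302,236,62),('cruc',402,209,30),('beaker',235,275,66),('cabfront corner low',268,240,0),('cab top corner',250,192,400),('cableft',0,205,0), ('redfin',436,300,74)]:
    print(n,onz('top',u,v,z).round(1))
for n,u,v,z in [('cab near bottom',303,222,0),('corner bottom r',408,168,0)]: print(n,onz('scene',u,v,z).round(1))
s=bot.read_state();print(R.from_quat(s['eef_rot']).as_matrix().round(2))
E
```

```text
tl [ 590.9 -214.6   60. ]
tr [ 589.8 -314.4   60. ]
bl [ 470.3 -213.    60. ]
br [ 469.2 -312.7   60. ]
fin [ 442.7 -260.5   74. ]
head [ 527.2 -261.4   90. ]
vial [ 499.5 -166.4   62. ]
cruc [ 562.8 -378.    30. ]
beaker [419.9 -31.5  66. ]
cabfront corner low [504.9 -91.2   0. ]
cab top corner [ 491.3 -101.6  400. ]
cableft [589.6 498.6   0. ]
redfin [ 365.1 -430.1   74. ]
cab near bottom [542.4 -70.9  -0. ]
corner bottom r [836.8 -88.5   0. ]
[[ 0.92 -0.38 -0.  ]
 [-0.38 -0.92 -0.  ]
 [ 0.    0.   -1.  ]]
```

View pics/topz.png

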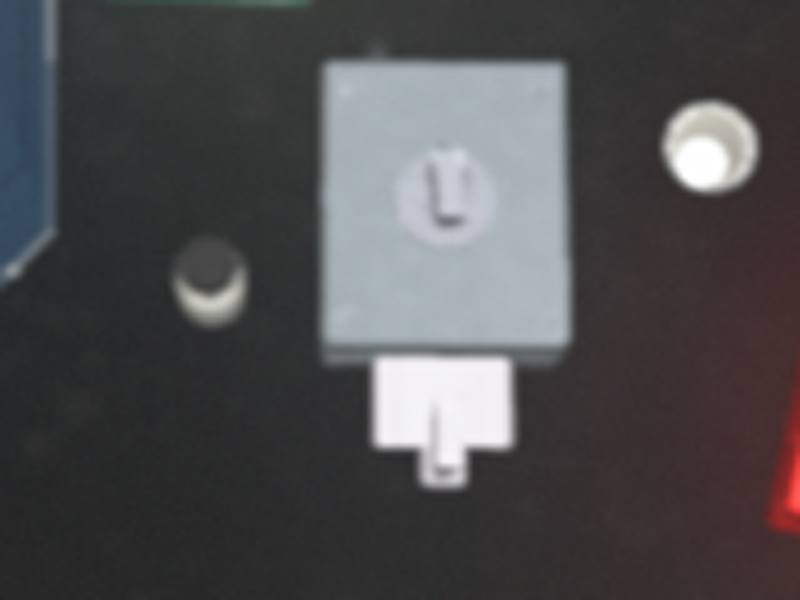

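```bash
python3 - <<'E'
from h import *
s=bot.read_state();q=R.from_quat(s['eef_rot'])
print('start',s['joint_pos'].round(3))
for r,z in [(675,226),(500,226),(400,226),(400,350),(330,350),(300,350),(350,450),(300,450)]:
    a=1.176;j=bot.solve_ik([r*np.cos(a),r*np.sin(a),z],s['eef_rot']);print(r,z,None if j is None else np.round(j,3))
# azimuth scan with same radial orientation
for a in [0.6,0,-0.46]:
    o=(R.from_euler('z',a-1.176)*q).as_quat()
    j=bot.solve_ik([400*np.cos(a),400*np.sin(a),300],o);print(a,None if j is None else np.round(j,3))
for yaw in np.arange(-3.2,3.3,0.4):
    j=bot.solve_ik([530,-264,150],down(yaw));print('%.1f'%yaw,None if j is None else np.round(j,3))
E
```

```text
start [ 1.464  0.359  0.011 -0.    -1.224 -0.288]
675 226 [ 1.464  0.36   0.012 -0.    -1.225 -0.288]
500 226 [ 1.569  0.069 -0.364 -0.    -1.138 -0.393]
400 226 [ 1.676e+00 -1.170e-01 -5.440e-01 -1.000e-03 -1.145e+00 -4.990e-01]
400 350 [ 1.676e+00 -1.800e-01 -3.150e-01 -1.000e-03 -1.437e+00 -5.000e-01]
330 350 [ 1.795e+00 -3.260e-01 -4.140e-01 -1.000e-03 -1.484e+00 -6.190e-01]
300 350 [ 1.868e+00 -3.950e-01 -4.510e-01 -1.000e-03 -1.516e+00 -6.930e-01]
350 450 [ 1.755e+00 -2.820e-01 -1.710e-01 -1.000e-03 -1.683e+00 -5.790e-01]
300 450 [ 1.868e+00 -3.860e-01 -2.300e-01 -1.000e-03 -1.728e+00 -6.930e-01]
0.6 [ 1.100e+00 -1.630e-01 -4.120e-01 -1.000e-03 -1.323e+00 -5.000e-01]
0 [ 5.000e-01 -1.630e-01 -4.120e-01 -1.000e-03 -1.323e+00 -5.000e-01]
-0.46 [ 4.000e-02 -1.630e-01 -4.120e-01 -1.000e-03 -1.323e+00 -5.000e-01]
-3.2 [-0.132  0.284 -0.281 -0.    -1.006 -1.497]
-2.8 [-0.132  0.284 -0.281  0.    -1.006 -1.097]
-2.4 [-0.132  0.284 -0.281  0.    -1.006 -0.697]
-2.0 [-0.132  0.284 -0.281  0.    -1.006 -0.297]
-1.6 [-0.132  0.284 -0.281  0.    -1.006  0.103]
-1.2 [-0.132  0.284 -0.281  0.    -1.006  0.503]
-0.8 [-0.132  0.284 -0.281  0.    -1.006  0.903]
-0.4 [-0.132  0.284 -0.281  0.    -1.006  1.303]
-0.0 [-0.132  0.284 -0.281  0.    -1.006  1.703]
0.4 [-0.132  0.284 -0.281  0.    -1.006  2.103]
0.8 [-0.132  0.284 -0.281  0.    -1.006  2.503]
1.2 [-0.132  0.284 -0.281  0.    -1.006  2.903]
1.6 [-0.132  0.284 -0.281  0.    -1.006 -2.98 ]
2.0 [-0.132  0.284 -0.281 -0.    -1.006 -2.58 ]
2.4 [-0.132  0.284 -0.281 -0.    -1.006 -2.18 ]
2.8 [-0.132  0.284 -0.281 -0.    -1.006 -1.78 ]
3.2 [-0.132  0.284 -0.281 -0.    -1.006 -1.38 ]
```

```bash
python3 - <<'E'
from h import *
s=bot.read_state();a=1.176
bot.line_to([330*np.cos(a),330*np.sin(a),380],velocity=250)
j=np.array(bot.read_state()['joint_pos']);
j[5]=-1.45;j[0]=0.5;bot.move_joints(j)
s=bot.read_state();print(s['t'],s['tcp_pos'],s['contact_force'],s['joint_pos'])
cv2.imwrite("pics/top1.png",bot.camera('top')[:,:,::-1])
cv2.imwrite("pics/scene1.png",bot.camera('scene')[:,:,::-1])
E
```

```text
3.3167 [328.16454123 -38.87138357 379.19923584] [ 1.38165788 -0.6955323   0.23135297] [ 5.01001333e-01 -3.27627588e-01 -3.51607942e-01 -2.30364919e-04
 -1.54868993e+00 -1.44939163e+00]
```

View pics/top1.png

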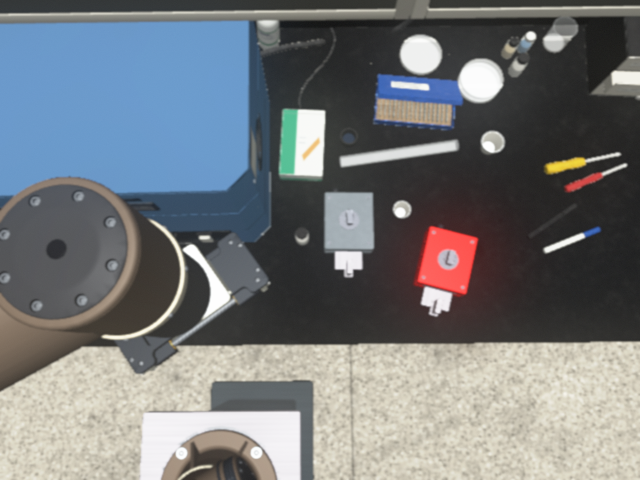

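View pics/scene1.png

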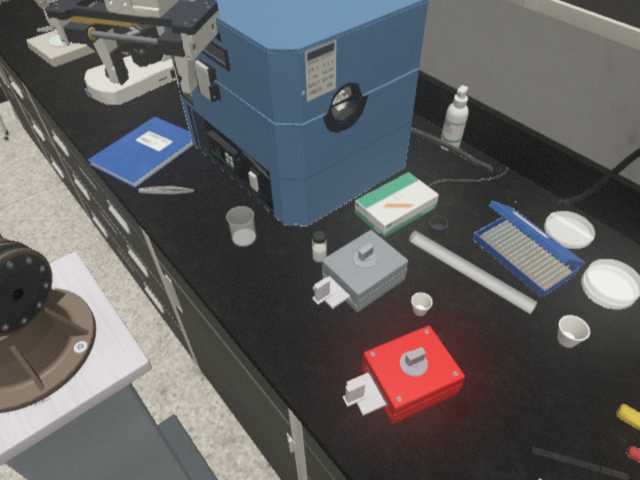

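```bash
python3 - <<'E'
from h import *
j=np.array(bot.read_state()['joint_pos']);j[0]=-0.2;bot.move_joints(j)
bot.move_ptp([500,-264,230],down(-np.pi))
s=bot.read_state();print(s['t'],s['tcp_pos'],s['contact_force'],s['moment'],s['joint_pos'])
cv2.imwrite("pics/wrist2.png",bot.camera('wrist')[:,:,::-1])
E
```

```text
5.5167 [ 499.97340828 -263.79670574  231.08159928] [-0.42601051  0.12560327  0.47994844] [-0.02416723 -0.17282057 -0.0360608 ] [-1.39150229e-01  1.75268595e-01 -2.28428309e-01  2.87212658e-04
 -1.16585076e+00 -1.43108738e+00]
```

View pics/wrist2.png

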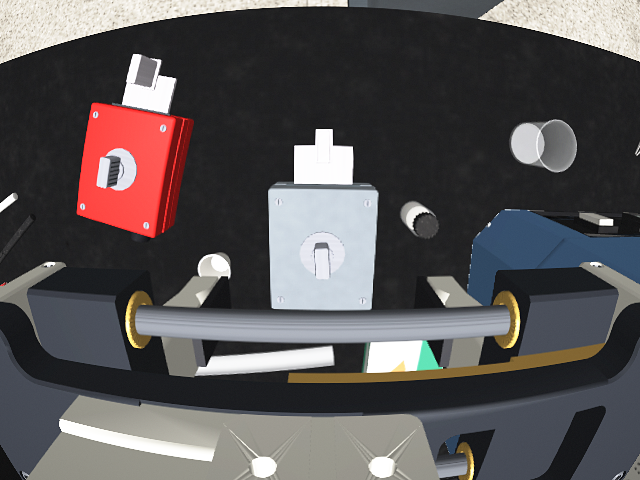

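```bash
python3 - <<'E'
import cv2
a=cv2.imread('pics/wrist2.png')
cv2.imwrite('pics/w2z.png',cv2.resize(a[225:290,290:355],None,fx=9,fy=9,interpolation=cv2.INTER_CUBIC))
cv2.imwrite('pics/w2y.png',cv2.resize(a[120:320,255:390],None,fx=3,fy=3,interpolation=cv2.INTER_CUBIC))
E
```

```text
(no output)
```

View pics/w2z.png

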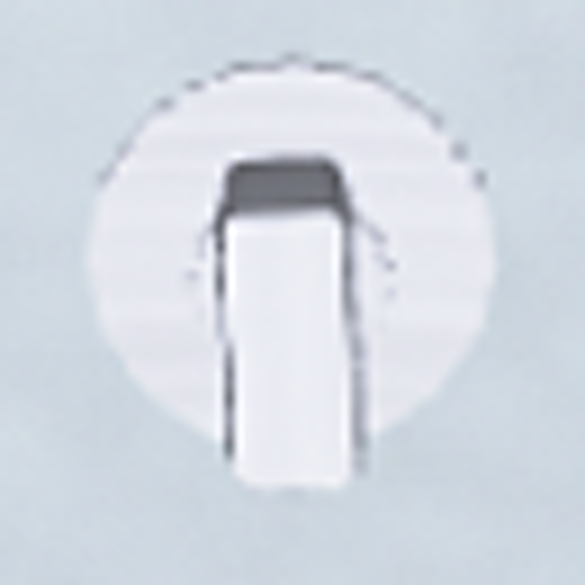

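View pics/w2y.png

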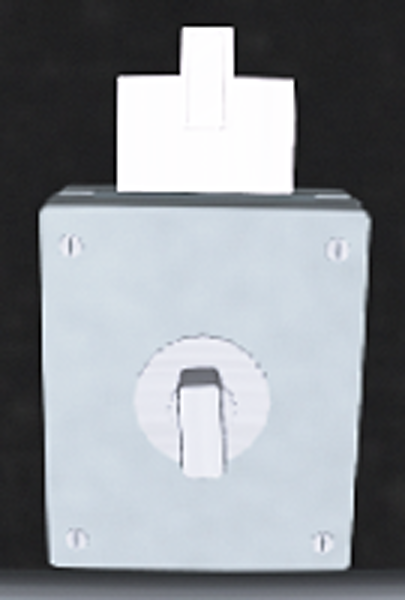

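```bash
python3 - <<'E'
from h import *
s=bot.read_state()
P=[onz('wrist',290-.44+u/9,225-.44+v/9,92,s)[:2] for u,v in [(229,210),(345,208),(236,489),(353,488)]]
P=np.array(P);print(P.round(1),'c',P.mean(0).round(1))
f=(P[0]+P[1])/2;b=(P[2]+P[3])/2;d=b-f;print('len',np.linalg.norm(d),'wid',np.linalg.norm(P[0]-P[1]),'yaw',np.arctan2(d[1],d[0]))
C=np.array([onz('wrist',255-.33+u/3,120-.33+v/3,60,s)[:2] for u,v in [(42,208),(369,212),(50,567),(350,567)]]);print(C.round(1),C.mean(0).round(1))
for i,j in [(0,2),(1,3)]: d=C[j]-C[i];print(np.linalg.norm(d),np.arctan2(d[1],d[0]))
S=np.array([onz('wrist',255-.33+u/3,120-.33+v/3,60,s)[:2] for u,v in [(70,246),(337,249),(77,539),(323,542)]]);print('screws',S.round(1),S.mean(0).round(1))
for i,j in [(0,2),(1,3)]: d=S[j]-S[i];print(np.linalg.norm(d),np.arctan2(d[1],d[0]))
F=[onz('wrist',255-.33+u/3,120-.33+v/3,74,s)[:2] for u,v in [(183,28),(233,28),(185,127),(230,128)]];F=np.array(F);print('fin',F.round(1),F.mean(0))
E
```

```text
[[ 518.8 -270.1]
 [ 518.6 -259.3]
 [ 546.7 -269.6]
 [ 546.6 -258.5]] c [ 532.7 -264.4]
len 27.936885667129257 wid 10.767926113677861 yaw 0.024919980172086596
[[ 473.5 -312.1]
 [ 474.7 -214.3]
 [ 591.7 -314.4]
 [ 591.7 -215.5]] [ 532.9 -264.1]
118.19437431694986 -0.019547306035047514
116.96547519227032 -0.010561939139235794
screws [[ 485.2 -303.9]
 [ 486.1 -223.7]
 [ 581.3 -305. ]
 [ 582.4 -224.9]] [ 533.8 -264.4]
96.15368936958734 -0.011080599845993258
96.30989963496788 -0.012254974220090812
fin [[ 420.8 -269.5]
 [ 420.8 -255.6]
 [ 448.8 -269. ]
 [ 449.  -256.4]] [ 434.82948344 -262.64915879]
```

```bash
cat >> h.py <<'E'
def rd(n=1,dt=0.0):
    s=bot.read_state();p=s['tcp_pos'];m=R.from_quat(s['eef_rot']).as_matrix();
    return s,p,np.arctan2(m[1,0],m[0,0]),s['contact_force'],s['moment']
def pr(tag=''):
    s,p,y,f,m=rd();print(tag,'t%.2f'%s['t'],'p',p.round(2),'yaw %.3f'%y,'F',f.round(2),'M',m.round(3),'w %.2f'%s['width'],flush=True)
E
python3 - <<'E'
from h import *
y=-np.pi+0.025
c=[532.8,-264.3]
bot.move_gripper(36)
bot.move_ptp([*c,120],down(y));pr('above')
bot.line_to([*c,66],velocity=60);bot.pause(.2);pr('down')
cv2.imwrite("pics/wrist3.png",bot.camera('wrist')[:,:,::-1])
cv2.imwrite("pics/scene3.png",cv2.resize(bot.camera('scene')[180:340,270:450,::-1],None,fx=4,fy=4))
E
```

```text
above t7.10 p [ 532.95 -264.56  120.47] yaw -3.116 F [-0.41  0.08  1.63] M [-0.015 -0.205 -0.019] w 35.92
down t8.35 p [ 533.02 -264.33   66.4 ] yaw -3.117 F [ 0.25 -0.16  0.46] M [ 0.035 -0.188  0.041] w 35.66
```

View pics/scene3.png

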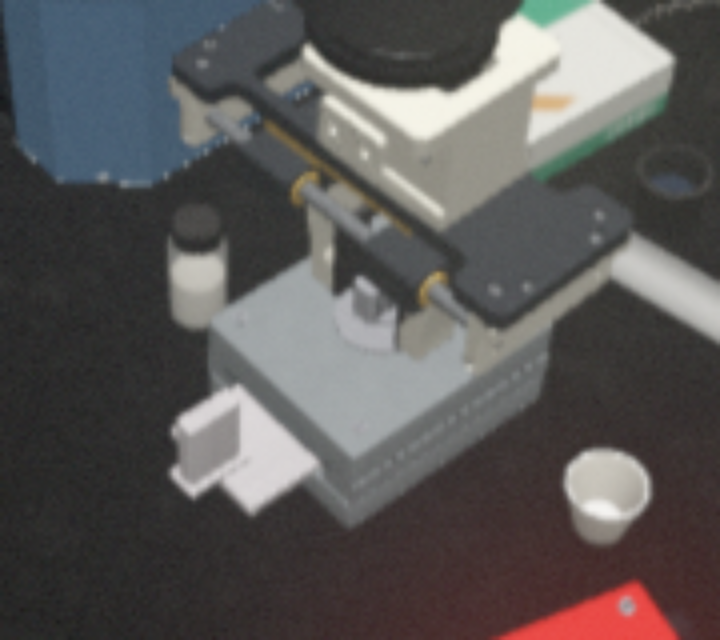

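View pics/wrist3.png

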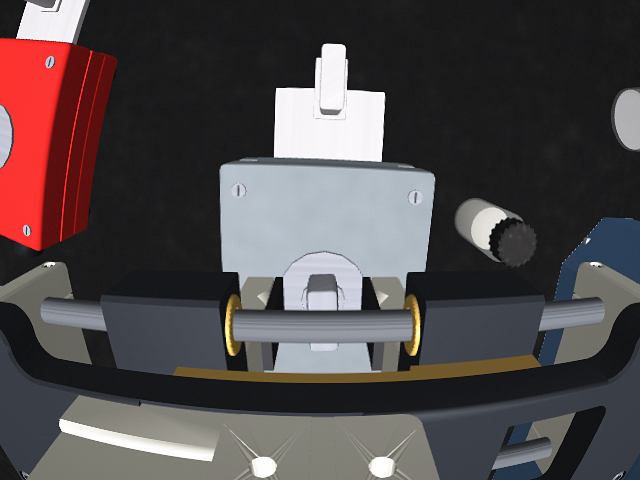

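```bash
cat >> h.py <<'E'
def avg(n=5,dt=0.02):
    F=[];M=[];P=[];Y=[]
    for _ in range(n):
        s,p,y,f,m=rd();F.append(f);M.append(m);P.append(p);Y.append(y);bot.pause(dt)
    return np.mean(P,0),np.mean(Y),np.mean(F,0),np.mean(M,0),np.std(F,0)
E
python3 - <<'E'
from h import *
p,y,f,m,sd=avg();print(p.round(2),f.round(2),m.round(3),sd.round(2))
bot.move_gripper(8,60);bot.pause(.2)
p,y,f,m,sd=avg();print(p.round(2),'%.3f'%y,f.round(2),m.round(3),sd.round(2));pr()
E
```

```text
[ 532.9  -264.32   66.24] [ 0.18 -0.16  0.32] [ 0.016 -0.154 -0.01 ] [0.55 0.68 0.68]
[ 532.8  -264.28   66.  ] -3.117 [-0.12  0.15  0.02] [ 0.196 -0.145  0.093] [0.4  0.36 0.2 ]
 t9.35 p [ 532.8  -264.27   65.98] yaw -3.117 F [-0.6   0.1  -0.03] M [ 0.228 -0.145  0.072] w 11.45
```

```bash
python3 - <<'E'
from h import *
c=[532.8,-264.3];L=0
while L<21:
    L+=2 if L<6 else 0.4
    bot.line_to([*c,66+L],velocity=20)
    p,y,f,m,sd=avg(5,0.01)
    exc=-f[2]-(5.8+0.3*L)
    print('%.1f z%.2f'%(L,p[2]),f.round(1),m.round(2),'exc %.1f'%exc, 't%.1f'%bot.read_state()['t'],flush=True)
    if exc>3.5: break
E
```

```text
2.0 z67.58 [ 1.5 -0.6 -6.4] [-0.19 -0.84  0.1 ] exc 0.0 t9.6
4.0 z69.88 [ 1.9 -0.4 -6.9] [-0.12 -0.85  0.11] exc -0.1 t9.9
6.0 z71.99 [ 1.4 -0.1 -7.5] [-0.1  -0.83  0.08] exc -0.1 t10.2
6.4 z72.35 [ 1.6  0.  -7.5] [ 0.02 -0.8   0.08] exc -0.2 t10.5
6.8 z72.74 [ 1.4 -0.1 -7.6] [ 0.07 -0.73  0.09] exc -0.2 t10.8
7.2 z73.17 [ 1.4  0.3 -7.7] [ 0.07 -0.7   0.12] exc -0.2 t11.1
7.6 z73.59 [ 1.4  0.2 -7.7] [ 0.14 -0.65  0.11] exc -0.3 t11.4
8.0 z73.98 [ 1.3  0.2 -8.3] [ 0.17 -0.6   0.09] exc 0.1 t11.7
8.4 z74.38 [ 0.7  0.4 -7.8] [ 0.17 -0.54  0.07] exc -0.5 t12.0
8.8 z74.77 [ 1.1  0.4 -8.6] [ 0.19 -0.53  0.08] exc 0.2 t12.3
9.2 z75.18 [ 0.9  0.3 -8.6] [ 0.2  -0.49  0.09] exc 0.0 t12.6
9.6 z75.59 [ 0.9  0.4 -8.4] [ 0.23 -0.47  0.1 ] exc -0.3 t12.8
10.0 z75.99 [ 1.   0.4 -8.5] [ 0.23 -0.46  0.09] exc -0.3 t13.1
10.4 z76.23 [  1.1   0.5 -10.2] [ 0.12 -0.65  0.09] exc 1.3 t13.4
10.8 z76.57 [  1.5  -0.2 -12.6] [-0.03 -0.84  0.08] exc 3.6 t13.7
```

```bash
cat > turn.py <<'E'
from h import *
c=[532.8,-264.3]
def tz(th,z0): return z0+3*max(0,th-0.45)
def step(th,z0):
    j=bot.solve_ik([*c,tz(th,z0)],down(-np.pi-0.012+th))
    bot.move_joints(j)
    p,y,f,m,sd=avg(3,0.01)
    t=y+np.pi+0.012
    if t<-1:t+=2*np.pi
    if t>4: t-=2*np.pi
    L=p[2]-66
    exc=-f[2]-(5.8+0.3*L)
    print('th %.2f got %.3f z%.2f/%.2f'%(th,t,p[2],tz(th,z0)),p[:2].round(2),f.round(1),m.round(2),'exc %.1f'%exc, 't%.1f'%bot.read_state()['t'],flush=True)
    return exc,f,m,t
E
python3 - <<'E'
from turn import *
bot.line_to([*c,75.3],velocity=20);pr()
for th in [.1,.2,.3,.4,.5,.6]:
    e,f,m,t=step(th,75.3)
    if e>4 or e<-8 or abs(m[2])>1 or np.hypot(*f[:2])>15: print('stop');break
E
```

```text
t13.97 p [ 532.79 -264.29   75.48] yaw -3.116 F [ 0.12  0.25 -8.44] M [ 0.277 -0.338  0.083] w 12.06
th 0.10 got 0.099 z75.47/75.30 [ 532.77 -264.35] [ 0.1  0.5 -8.3] [ 0.19 -0.32  0.08] exc -0.3 t14.2
th 0.20 got 0.196 z75.39/75.30 [ 532.78 -264.4 ] [ 0.3 -0.2 -8.9] [ 0.   -0.28  0.08] exc 0.3 t14.5
th 0.30 got 0.295 z75.37/75.30 [ 532.82 -264.45] [ 0.7 -1.3 -8.4] [-0.3  -0.28  0.11] exc -0.2 t14.8
th 0.40 got 0.395 z75.37/75.30 [ 532.84 -264.47] [ 0.  -1.4 -8.4] [-0.63 -0.29  0.09] exc -0.2 t15.1
th 0.50 got 0.495 z75.54/75.45 [ 532.88 -264.51] [ 0.8 -2.6 -8. ] [-1.   -0.32  0.08] exc -0.7 t15.3
th 0.60 got 0.595 z75.84/75.75 [ 532.91 -264.51] [ 0.2 -3.8 -9.2] [-1.39 -0.35  0.06] exc 0.4 t15.6
```

```bash
cat >> turn.py <<'E'
import json,os
def run(ths,z0):
    if os.path.exists('c.json'): c[:]=json.load(open('c.json'))
    for th in ths:
        e,f,m,t=step(th,z0)
        c[0]+=0.08*np.clip(f[0],-5,5);c[1]+=0.08*np.clip(f[1],-5,5)
        json.dump(list(c),open('c.json','w'))
        if e>4 or e<-7 or abs(m[2])>1 or np.hypot(*f[:2])>15 or abs(t-th)>0.06: print('stop');break
    print(c)
E
python3 - <<'E'
from turn import *
c[1]-=0.3
json.dump(list(c),open('c.json','w'))
run([.65,.75,.85,.95,1.05,1.15,1.25],75.3)
E
```

```text
th 0.65 got 0.646 z75.94/75.90 [ 532.92 -264.61] [ 0.9 -3.  -8.1] [-1.1  -0.47  0.06] exc -0.7 t15.9
th 0.75 got 0.746 z76.20/76.20 [ 532.97 -264.74] [ 1.6 -1.9 -8.6] [-0.81 -0.56  0.08] exc -0.2 t16.2
th 0.85 got 0.845 z76.47/76.50 [ 533.04 -264.87] [ 1.5 -1.5 -8.8] [-0.53 -0.55  0.1 ] exc -0.1 t16.4
th 0.95 got 0.945 z76.73/76.80 [ 533.1  -264.96] [ 1.2 -1.5 -8.8] [-0.28 -0.58  0.08] exc -0.2 t16.7
th 1.05 got 1.045 z77.03/77.10 [ 533.18 -265.07] [ 1.2 -0.3 -8.8] [-0.04 -0.55  0.08] exc -0.3 t17.0
th 1.15 got 1.145 z77.32/77.40 [ 533.26 -265.14] [ 0.9 -0.1 -9.1] [ 0.06 -0.58  0.09] exc -0.1 t17.3
th 1.25 got 1.245 z77.64/77.70 [ 533.36 -265.18] [ 0.8 -0.1 -9. ] [ 0.1  -0.58  0.1 ] exc -0.3 t17.6
[np.float64(533.4477534422982), np.float64(-265.279988591378)]
```

```bash
python3 - <<'E'
from turn import *
run(np.arange(1.35,2.27,.1),75.3);pr()
cv2.imwrite("pics/wrist4.png",bot.camera('wrist')[:,:,::-1])
E
```

```text
th 1.35 got 1.345 z77.95/78.00 [ 533.44 -265.22] [ 1.2  0.4 -9.2] [ 0.2  -0.63  0.09] exc -0.2 t17.8
th 1.45 got 1.445 z78.29/78.30 [ 533.55 -265.23] [ 0.9 -0.3 -9.2] [ 0.1  -0.58  0.08] exc -0.3 t18.1
th 1.55 got 1.545 z78.57/78.60 [ 533.63 -265.26] [ 1.4  0.  -9.2] [ 0.15 -0.63  0.09] exc -0.3 t18.4
th 1.65 got 1.645 z78.87/78.90 [ 533.72 -265.26] [ 1.5  1.  -9.3] [ 0.17 -0.62  0.07] exc -0.4 t18.6
th 1.75 got 1.745 z79.18/79.20 [ 533.84 -265.22] [ 1.5  0.  -9.4] [-0.01 -0.61  0.11] exc -0.4 t18.9
th 1.85 got 1.845 z79.47/79.50 [ 533.91 -265.2 ] [ 1.2 -0.  -9.8] [ 0.   -0.61  0.11] exc -0.0 t19.2
th 1.95 got 1.945 z79.77/79.80 [ 534.02 -265.18] [ 1.5 -0.7 -9.9] [ 0.02 -0.6   0.11] exc -0.1 t19.5
th 2.05 got 2.045 z80.04/80.10 [ 534.11 -265.19] [  1.2   0.3 -10. ] [ 0.24 -0.56  0.1 ] exc -0.0 t19.8
th 2.15 got 2.145 z80.32/80.40 [ 534.18 -265.14] [  1.3   0.5 -10.6] [ 0.33 -0.52  0.09] exc 0.5 t20.0
th 2.25 got 2.245 z80.65/80.70 [ 534.3  -265.12] [  1.2   1.  -10.4] [ 0.42 -0.5   0.07] exc 0.2 t20.3
[np.float64(534.4717331791023), np.float64(-265.11320869037104)]
 t20.30 p [ 534.31 -265.12   80.65] yaw -0.909 F [ 1.21  0.51 -9.92] M [ 0.42  -0.47   0.157] w 11.51
```

View pics/wrist4.png

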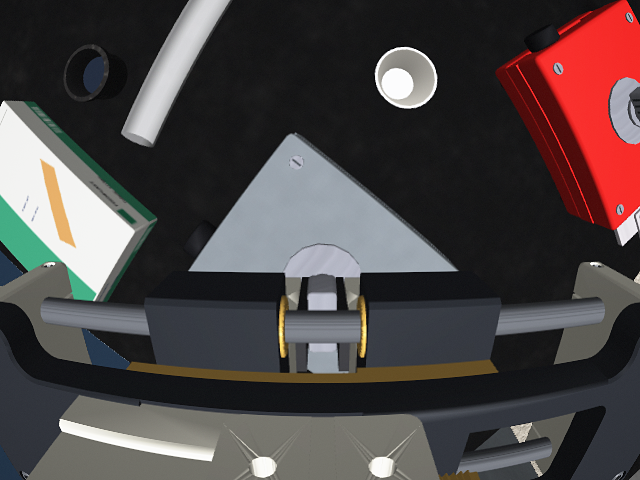

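```bash
python3 - <<'E'
from turn import *
c[:]=json.load(open('c.json'))
for th in np.arange(2.3,2.55,.03):
    e,f,m,t=step(th,75.3)
    if abs(m[2]-0.1)>0.4 or t<th-0.05: print('stop');break
pr()
E
```

```text
th 2.30 got 2.297 z80.79/80.85 [ 534.36 -265.08] [ 0.8  0.9 -9.8] [ 0.42 -0.4   0.09] exc -0.4 t20.6
th 2.33 got 2.328 z80.88/80.94 [ 534.37 -265.07] [ 0.7  0.7 -9.9] [ 0.47 -0.34 -0.  ] exc -0.4 t20.9
th 2.36 got 2.359 z80.99/81.03 [ 534.41 -265.08] [ 1.   1.3 -9.8] [ 0.53 -0.32  0.04] exc -0.5 t21.2
th 2.39 got 2.389 z81.08/81.12 [ 534.42 -265.06] [ 0.8  1.5 -9.9] [ 0.66 -0.31 -0.04] exc -0.4 t21.4
th 2.42 got 2.418 z81.15/81.21 [ 534.42 -265.07] [  1.2   1.6 -10.3] [ 0.71 -0.37 -0.74] exc -0.0 t21.7
stop
 t21.73 p [ 534.4  -265.07   81.16] yaw -0.736 F [  0.49   1.48 -10.09] M [ 0.703 -0.41  -0.735] w 11.64
```

```bash
python3 - <<'E'
from turn import *
c[:]=json.load(open('c.json'))
e,f,m,t=step(2.40,75.3)
z=bot.read_state()['tcp_pos'][2]
for d in [.4,.8,1.2]:
    bot.line_to([*c,z-d],velocity=10);bot.pause(.05);pr(d)
bot.move_gripper(36);bot.pause(.1);pr('open')
bot.line_to([*c,170],velocity=100)
bot.move_ptp([500,-264,230],down(-np.pi));bot.pause(.1);pr()
cv2.imwrite("pics/wrist5.png",bot.camera('wrist')[:,:,::-1])
E
```

```text
th 2.40 got 2.400 z81.12/81.15 [ 534.43 -265.08] [  0.6   2.  -10.4] [ 0.76 -0.25 -0.33] exc 0.0 t22.0
0.4 t22.30 p [ 534.43 -265.1    80.69] yaw -0.753 F [  0.42   3.26 -10.63] M [ 0.819 -0.266 -0.312] w 11.32
0.8 t22.60 p [ 534.45 -265.09   80.29] yaw -0.754 F [  1.24   1.82 -10.51] M [ 0.859 -0.248 -0.281] w 11.75
1.2 t22.90 p [ 534.46 -265.12   79.9 ] yaw -0.754 F [ 0.29  2.64 -9.87] M [ 0.881 -0.123 -0.316] w 11.66
open t23.66 p [ 534.44 -265.13   79.9 ] yaw -0.754 F [-0.37  0.14  0.1 ] M [ 0.058 -0.012  0.047] w 35.65
 t26.85 p [ 499.99 -263.98  229.83] yaw -3.141 F [0.47 0.2  0.03] M [ 0.033 -0.122  0.011] w 35.93
```

View pics/wrist5.png

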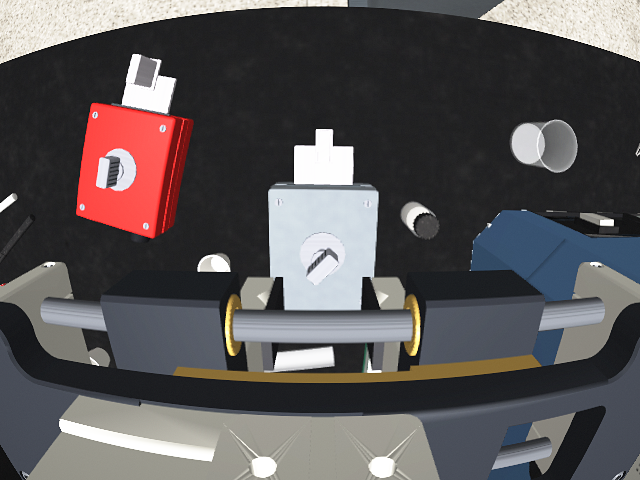

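```bash
python3 - <<'E'
from h import *
o=down(-np.pi-0.012);c=[434.8,-262.9]
bot.move_ptp([*c,130],o)
bot.line_to([*c,46],velocity=80);bot.pause(.1);pr('at')
cv2.imwrite("pics/wrist6.png",bot.camera('wrist')[:,:,::-1])
bot.move_gripper(4,25);bot.pause(.1);pr('grip')
u=np.array([-np.cos(-.012),-np.sin(-.012)])
for d in [5,15,30,40,43,44,44.6,45.2,45.8,46.4,47]:
    q=np.array(c)+u*d
    bot.line_to([*q,46],velocity=40);p,y,f,m,sd=avg(3,.01);print(d,(434.8-p[0]).round(2),p.round(2),f.round(1),'t%.1f'%bot.read_state()['t'],flush=True)
    if (d<40 and f[0]>12) or (d>=43 and f[0]>9): print('stop');break
E
```

```text
at t28.75 p [ 436.29 -263.08   47.31] yaw 3.129 F [-1.12  0.19 -0.13] M [-0.001 -0.108  0.033] w 35.58
grip t29.45 p [ 436.09 -262.9    46.99] yaw 3.129 F [0.66 4.99 5.52] M [ 1.985 -0.516 -0.091] w 10.13
5 4.9 [ 429.9  -262.93   46.37] [-0.6 12.1 37.8] t29.8
15 15.09 [ 419.71 -262.78   46.3 ] [-0.8 12.  39.1] t30.2
30 30.14 [ 404.66 -262.57   46.27] [-0.8 13.3 39.1] t30.7
40 40.23 [ 394.57 -262.44   46.24] [-0.5 13.4 40.2] t31.1
43 42.92 [ 391.88 -262.4    46.24] [ 0.1 13.5 39.3] t31.4
44 43.58 [ 391.22 -262.39   46.24] [ 0.4 13.5 39.1] t31.7
44.6 43.94 [ 390.86 -262.4    46.25] [ 1.6 13.5 37.7] t32.0
45.2 43.94 [ 390.86 -262.41   46.27] [ 4.1 14.2 35.8] t32.2
45.8 43.95 [ 390.85 -262.41   46.27] [ 5.4 13.7 34.1] t32.5
46.4 43.93 [ 390.87 -262.42   46.3 ] [ 7.1 13.3 31.1] t32.8
47 43.95 [ 390.85 -262.43   46.29] [ 8.8 13.9 29.9] t33.1
```

View pics/wrist6.png

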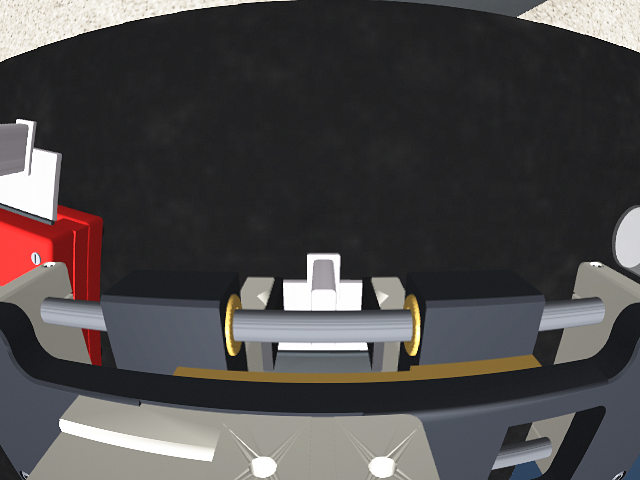

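```bash
python3 - <<'E'
from h import *
bot.line_to([390.6,-262.0,47.2],velocity=20);bot.pause(.15);pr()
bot.line_to([390.8,-261.7,47.2],velocity=20);bot.pause(.1);pr()
E
```

```text
t33.52 p [ 390.89 -262.27   46.43] yaw 3.133 F [ 4.79  7.4  24.14] M [ 2.884 -1.79  -0.211] w 10.10
 t33.88 p [ 390.91 -262.22   46.44] yaw 3.133 F [ 3.24  4.91 22.73] M [ 2.03  -1.514 -0.198] w 9.82
```

```bash
python3 - <<'E'
from h import *
z=47.2
for _ in range(5):
    z+=0.6
    bot.line_to([390.6,-261.5,z],velocity=20);bot.pause(.1);pr()
    if bot.read_state()['contact_force'][2]<4: break
bot.move_gripper(36);bot.pause(.15);pr('open')
p=bot.read_state()['tcp_pos']
bot.line_to([390.6,-262.4,150],velocity=100)
bot.line_to([380,-263,260],velocity=150);bot.pause(.2);pr()
cv2.imwrite("pics/wrist7.png",bot.camera('wrist')[:,:,::-1])
cv2.imwrite("pics/top7.png",bot.camera('top')[:,:,::-1])
cv2.imwrite("pics/scene7.png",cv2.resize(bot.camera('scene')[180:340,200:440,::-1],None,fx=3,fy=3))
E
```

```text
t34.23 p [ 390.93 -262.18   46.56] yaw 3.133 F [ 7.    2.38 14.4 ] M [ 0.827 -2.404 -0.178] w 9.89
 t34.58 p [ 390.92 -262.13   46.65] yaw 3.132 F [7.65 1.04 8.19] M [ 0.253 -3.143 -0.21 ] w 10.13
 t34.92 p [ 390.94 -262.1    46.75] yaw 3.132 F [10.56 -1.65  1.21] M [-0.431 -3.904 -0.178] w 9.62
open t35.75 p [ 390.64 -261.51   49.12] yaw 3.130 F [ 0.09 -0.54 -1.18] M [ 0.052 -0.098 -0.01 ] w 35.47
 t37.99 p [ 379.66 -262.87  259.07] yaw 3.130 F [-0.66 -0.5  -0.23] M [ 0.067 -0.175 -0.021] w 36.10
```

View pics/wrist7.png

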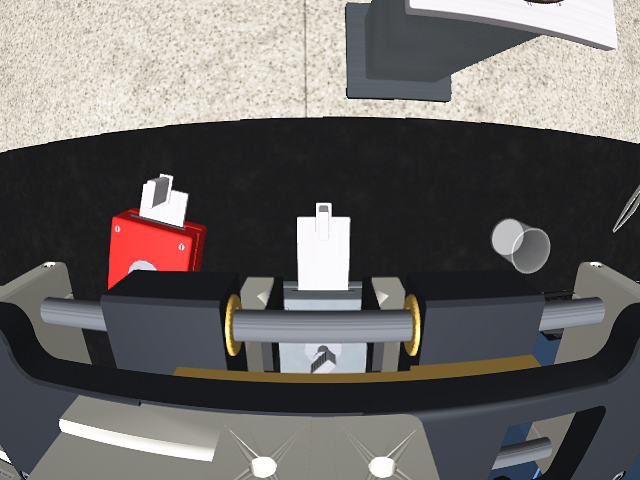

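View pics/scene7.png

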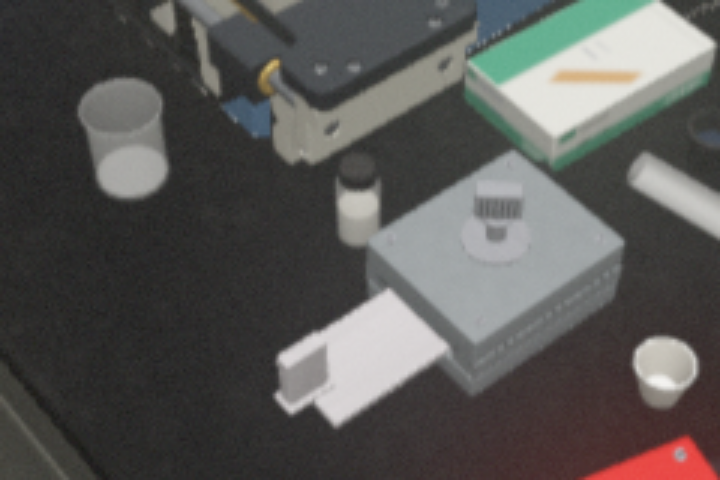

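```bash
python3 - <<'E'
from h import *
a=cv2.imread('pics/wrist7.png')
cv2.imwrite('pics/w7z.png',cv2.resize(a[195:300,285:365],None,fx=5,fy=5,interpolation=cv2.INTER_CUBIC))
s=bot.read_state()
for u,v in [(318,204),(330,204),(318,238),(331,238)]:print(onz('wrist',u,v,74,s).round(1))
for u,v in [(282,292)]:print(onz('wrist',u,v,60,s).round(1))
E
```

```text
[ 369.4 -266.8   74. ]
[ 369.6 -255.5   74. ]
[ 402.4 -267.3   74. ]
[ 402.6 -254.8   74. ]
[ 464.6 -306.2   60. ]
```

View pics/w7z.png

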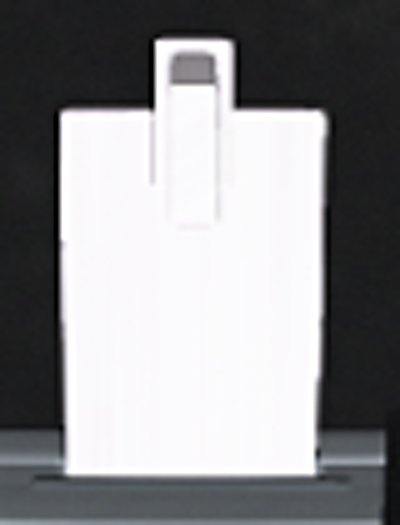

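```bash
python3 - <<'E'
from h import *
for u,v in [(319.,211.3),(319,239.8)]:print(onz('wrist',u,v,74,bot.read_state()).round(1))
pr();bot.close_job()
E
```

```text
[ 376.4 -265.9   74. ]
[ 404.2 -266.3   74. ]
 t38.14 p [ 379.89 -262.96  259.56] yaw 3.130 F [-0.72 -0.49 -0.13] M [ 0.096 -0.206 -0.025] w 36.09
the job is handed in; nothing more can be done
```

The screw is up and held by its thread, the shield plate is drawn out to its stop, and I handed the job in at 38 s with the gripper clear of everything.

- **Screw:** I pulled the head up and felt the bush stop at about 10.2 mm of lift, with at most about 3.6 N beyond the spring. I backed off about 0.8 mm and turned it anticlockwise, following the thread's rise. Pull beyond the spring stayed within about 1 N while turning. The end stop showed at about 2.4 rad as a jump in moment to about 0.7 N m. After release, the pictures showed the head raised and at the end-stop angle.
- **Shield:** I drew it out by its fin until the position stopped changing and the pull rose to about 9 N, then let go. The arm's own readings put the travel at about 45 mm. The camera check put it at about 44.5 mm, which agrees within the calibration.
- **Flaw:** I gripped the fin before the arm had fully settled. This pressed it down through the fingers with up to about 40 N, and about 14 N sideways, during the draw. I removed the downward and sideways load before opening, though about 10 N of pull against the shield's stop was still on. The last pictures showed no displacement or damage.
- **Bystanders:** the vial, crucible and beaker looked undisturbed in the last pictures.

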